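# Empty the belt printer's catch tray, refit its control knob and hold it down

### The arm

A 7-joint arm with a two-finger parallel gripper is mounted at the origin on the work surface; the furniture and walls round the work are solid. World frame = base frame: x ahead of the robot, y to its left, z up, the work surface at z = 0. Lengths are in m, angles in rad, forces in N, time in s.
With the tool pointing down it reaches from about 0.4 to 0.85 m from the base axis. Payload 4.5 kg.
Tool frame: the origin (TCP) lies midway between the tips of the shut fingers; the grasp point (between the pads) lies 19 mm behind it; z points along the fingers, y is the line along which they close (so a half turn about z gives the same grasp; the last joint's range is limited). The gripper opens to 88 mm and grips with 3 to 60 N. Pads are 18 mm wide; open, the fingers measure 123 mm over their backs; the gripper's body (75 mm by 187 mm) begins 45 mm behind the grasp point.
Start: joints at [-1.196, 0.689, -0.195, 1.565, 0.157, 0.902, -0.215], TCP at [0.209, 0.589, 0.239] pointing down, gripper open.
Joint ranges: [-3.01, 3.01], [-0.46, 2.08], [-1.47, 1.51], [0.13, 2.56], [-1, 4.14], [0.04, 2.09], [-2.66, 2.66]. Speed limits (rad/s): [2.57, 2.57, 3.14, 3.14, 3.14, 3.14, 3.14].

### API

Orientations are given as a unit quaternion [x, y, z, w].
In Python, from plant import r, eyes, finish_job gives the robot as it stands. The module is installed in compiled form; this text tells all that it offers.
- The arm moves only by the tool move_arm, never from a script. Its argument "motion" is a list of rows, each a list of 7 numbers: the shift along the tool's x, y, z in mm, then the turn, a rotation vector about the tool's x, y, z in degrees, then the closure, from 0 (fully open) to 1 (shut). A call has 1 to 5 rows; each row is the pose to reach, as a shift and turn from the pose commanded when the call began, along the tool's axes at that moment; what a row does not reach only later rows make up. A row lasts 1/8 s, in which the tool goes at most 62.5 mm and 10.7 degrees, less where a joint would pass 70% of its speed; a pose out of reach is approached as far as the arm can. A call with a gripper value outside its range is refused whole. The fingers move at their own pace and stop on an object; "newtons" is the grip in N (left out, the last holds). Time passes only in rows, so rows that repeat a pose let the fingers close. It gives the time, the measured TCP pose, the force, the opening and the grip force at its end, in the units of the state.
- r.get_state(): the state, without advancing time (a new reading comes with each control period).
- eyes.snapshot(name): name is "scene" or "top" or "wrist"; returns a dict with "frame" (480x640x3 uint8, red, green, blue), "z_map" (480x640 float32, m along the optical axis (not along the pixel's ray), 0 where there is no reading), "intrinsics" (3x3 intrinsics, pixels), "world_to_cam" (4x4, takes a point from world to camera coordinates). Camera axes: x right, y down, z forward; pixel columns grow to the right and rows downward; lengths in m; the calibration is good to about 2 mm. A picture is of the moment at which its call begins.
- finish_job(): hands the job in; it is judged then, once.
The state is a dict: "clock": time; "q": joint angles; "qd": joint speeds; "joint_torque": joint torques, N m; "tool_pos": TCP position; "eef_rot": TCP orientation; "contact_force": force on the tool from outside, world axes, zero at the start; "moment": the same for the moment, N m; "opening": opening from 0.0 (shut) to 1.0 (fully open); "finger_force": force on a finger pad.
Only numpy, scipy, OpenCV 4.12 (cv2) and the standard library are available. Lean on these libraries where they do the work, as an engineer would, in place of code of your own. Each camera call takes 0.05 s, during which the arm holds its last target. There are 200 camera calls.

### The job

Turn the desktop belt printer round for its next batch: first move both finished orange cable combs from its white catch tray into the blue tote. Then put the loose black knob, its red pointer over the shaft's flat, fully home on the bare D-shaft of the control pod and press it all the way down against the spring, since the printer starts on a long press. Finish while still holding the knob pressed down, without letting go, and leave the glue stick, memory stick and tape roll where they are.

Things in the scene. Friction and masses are not known exactly. Their poses are not given: they have to be found in the camera images.
- comb_a: One of two identical finished prints: an orange cable comb, 56 mm long (its x) x 22 mm wide (its y) x 34 mm high, 30 g; solid up to 16 mm, above that four 8 mm teeth and three 8 mm slots. Stands in the catch tray, teeth up, its length roughly along the printer's x, the other beside it in y, centres 50 mm or more apart. Origin: centre of its underside. Grip it across the 22 mm.
- comb_b: The other orange cable comb, same size and axes.
- tray_floor (a point): Centre of the floor of the white catch tray (120 x 136 mm inside, floor 5 mm and rim 15 mm above the desk, fixed). Axes are the printer's: x along the belt away from the robot, y left, z up. The printer's chute and body, up to 70 mm high, begin 60 mm beyond this point in x; its portal, 200 mm high, 150 mm beyond. The 45 mm high control pod stands right of the tray, 75 mm from this point.
- tote_floor (a point): Centre of the inner floor (4 mm above the desk) of the blue open tote: 120 mm (its x) x 160 mm (its y) x 50 mm high, walls 4 mm, inside 112 x 152 mm, its rim juts out to 130 x 172 mm; fixed. A white office printer with pads on it, 180 mm high, fills the desk behind the tote: its front stands at x = 0.60 m, its left side at y = -0.08 m.
- knob: Loose black knob, ribbed, with aluminium top: 40 mm across, 34 mm high, 40 g, standing upright on the desk, bore down. Origin: centre of its underside; z up. D-shaped bore 16 mm deep on its axis, 13 mm across, with a flat 2 mm from the axis on its -x side, mouth chamfered. A red line on top and side marks that -x side. Its round side can be gripped at any angle.
- knob_seat (a point): The closed end of the knob's bore, on its axis 16 mm above its underside. It rests on the shaft's tip when the knob is fully home: the knob's underside is then 9 mm above the pod's top, 5 mm when pressed down. The knob slides on freely and is not clipped.
- shaft_tip (a point): Centre of the top end of the upright steel D-shaft on the control pod, 12 mm across, 70 mm above the desk when not pressed. Its flat is 1.5 mm from the axis on this point's -x side; a red dash on the end face points to it. The knob goes on when its x axis points along this point's x axis, within about 0.1 rad. The shaft is stiff to turn (0.12 N m) and stays as left.
- pod_top (a point): Foot of the shaft: centre of the shaft's axis on the flat top of the dark grey control pod, 45 mm above the desk; the pod reaches 35 mm towards the robot, 64 mm away from it and 38 mm to either side. A flat screen lies flush at its far end. Nothing stands higher on it than the shaft.
- push_stem (a joint): How far the shaft is pushed down into the pod, m: 0 out, 0.004 fully down at a hard stop. The spring takes 2 N to start and 7 N at the stop, and pushes the shaft out again when let go; the bare knob does not weigh it down.
- glue_stick: Bystander: white glue stick with a red cap, standing upright on the desk behind the control pod, 28 mm across, 88 mm high. Origin: centre of its underside.
- usb_stick: Bystander: black memory stick lying flat, 18 x 53 x 8 mm. Origin: centre of its underside.
- tape_roll: Bystander: roll of paper tape lying flat, 65 mm across, 19 mm high. Origin: centre of its underside.
There are look-alikes about, which are no part of the job. What is shaped like the comb_b but pink is not meant.

How it is judged:
On the way, in this order (a step that is already met when the one before it is completed fails the run):
1. both combs lie in the tote, let go (x of comb_a in the frame of tote_floor between -0.056 and 0.056 m and y of comb_a in the frame of tote_floor between -0.076 and 0.076 m and z of each of comb_a, comb_b in the frame of tote_floor below 0.04 m and contact force between the fingers and comb_a below 0.3 N and x of comb_b in the frame of tote_floor between -0.056 and 0.056 m and y of comb_b in the frame of tote_floor between -0.076 and 0.076 m and contact force between the fingers and comb_b below 0.3 N), for 0.2 s.
2. the knob is fully home on the D-shaft (distance between knob_seat and shaft_tip below 0.004 m and angle between the x axis of knob and the x axis of shaft_tip, either way round below 0.3 rad and angle between knob's own z axis and vertical below 0.12 rad), for 0.1 s.
At the end, for the whole second after the job is handed in: Both combs lie in the tote, let go; the knob is on the shaft (end of bore within 4 mm of the shaft's tip, x axes within 0.3 rad, upright within 0.12 rad); the fingers still hold or press it (over 1 N) and keep the shaft pushed down more than 3 of its 4 mm (all of step 1 and all of step 2 and value of joint push_stem above 0.003 m and contact force between the fingers and knob above 1 N); the arm keeps its last pose, push and grip.
It fails at once if glue stick shifted more than 25 mm (distance of glue_stick from where it was at the start of the episode above 0.025 m).
It fails at once if usb stick shifted more than 25 mm (distance of usb_stick from where it was at the start of the episode above 0.025 m).
It fails at once if tape roll shifted more than 25 mm (distance of tape_roll from where it was at the start of the episode above 0.025 m).
It fails at once if glue stick knocked over (angle between glue_stick's own z axis and vertical above 0.5 rad).
It also fails if it takes over 67 s, if anything falls off the work surface, if the arm or the gripper's body presses on something with over 40 N, if the wrist force passes 120 N, or if a joint passes its speed limit or range.

## Working session

There is one attempt and no reset: what is moved stays moved. The work goes in short steps, Python scripts to look and compute and a tool call to move; the robot and the scene stay as the last step left them, time stands still between calls to the robot, and variables do not carry over. Pictures are saved under pics/ and viewed, at most 10 in all, crops included, and the job is handed in when it is done.

Besides the shell and the picture viewer there is one more tool, called after ">>>" as name(argument=value, ...), one argument or row to a line, values as JSON. move_arm: Moves the arm, as the interface text tells. Its arguments: {"type":"object","properties":{"motion":{"type":"array","items":{"type":"array","items":{"type":"number"}}},"newtons":{"type":"number"}},"required":["motion"]}

```bash
mkdir -p pics; cat > h.py <<'E'
import numpy as np, cv2
from scipy.spatial.transform import Rotation as R
from plant import r, eyes, finish_job
def snap(n,save=None):
    s=eyes.snapshot(n)
    if save: cv2.imwrite('pics/'+save+'.png',s['frame'][:,:,::-1])
    return s
def cloud(s):
    z=s['z_map'].astype(float);K=s['intrinsics'];v,u=np.mgrid[0:480,0:640]
    P=np.stack([(u-K[0,2])/K[0,0]*z,(v-K[1,2])/K[1,1]*z,z,np.ones_like(z)],-1)
    W=P@np.linalg.inv(s['world_to_cam']).T
    W[z==0]=np.nan
    return W[...,:3]
def go(p,tyaw=None):
    """shift in tool axes mm from current measured pose"""
    st=r.get_state();Rt=R.from_quat(st['eef_rot'])
    return np.round(Rt.inv().apply(np.array(p)-st['tool_pos'])*1000,1)
E
python3 - <<'E'
from h import *
for n in('scene','top'):
    s=snap(n,n+'0');np.savez(n+'0.npz',**s)
st=r.get_state();print(st['tool_pos'],R.from_quat(st['eef_rot']).as_matrix().round(3),st['clock'])
E
```

```text
[0.20874748 0.58850447 0.23801046] [[-0.943  0.334 -0.   ]
 [ 0.334  0.943 -0.002]
 [-0.    -0.002 -1.   ]] 0.1
```

View pics/top0.png

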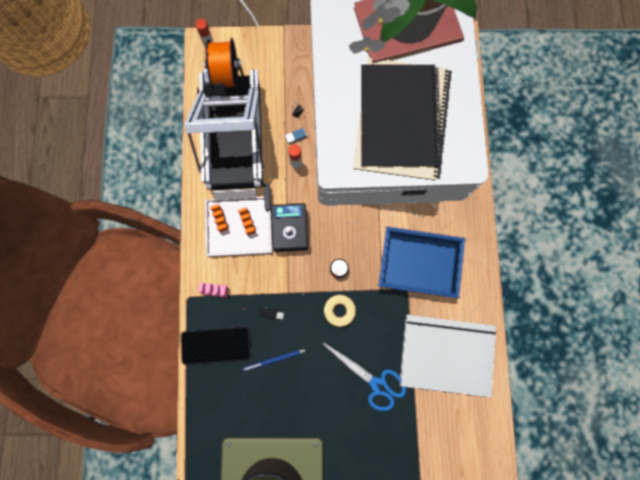

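View pics/scene0.png

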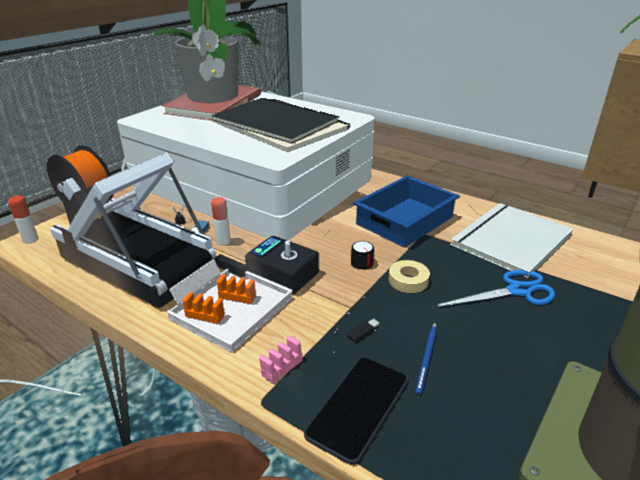

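Top view: combs at (218,219) and (247,222), shaft (289,232), knob (340,268), tote (422,263), tape (340,310), USB stick (271,313), and the pink decoy at (213,290). The scene view agrees. Next I measure them.

```bash
python3 - <<'E'
from h import *
for n in('top','scene'):
    s=dict(np.load(n+'0.npz'));W=cloud(s);f=s['frame'].astype(int);hsv=cv2.cvtColor(s['frame'],cv2.COLOR_RGB2HSV).astype(int)
    def rep(name,m,minn=15):
        k,l,st,c=cv2.connectedComponentsWithStats(m.astype(np.uint8))
        for i in range(1,k):
            if st[i,4]<minn: continue
            p=W[l==i];p=p[~np.isnan(p[:,0])]
            if len(p)<5: continue
            rect=cv2.minAreaRect((p[:,:2]*1000).astype(np.float32))
            print(n,name,c[i].round(),st[i,4],'lo',p.min(0).round(3),'hi',p.max(0).round(3),'rect',np.round(rect[0]),np.round(rect[1]),round(rect[2],1))
    H,S,V=hsv[...,0],hsv[...,1],hsv[...,2]
    z=W[...,2]
    rep('orange',(H<16)&(H>5)&(S>190)&(V>120)&(z<.06))
    rep('blue',(H>100)&(H<120)&(S>120)&(z<.08)&(W[...,0]<.62),200)
    x,y=W[...,0],W[...,1]
    if n=='top':
        K=s['intrinsics'];print(K[0,0],np.linalg.inv(s['world_to_cam'])[:3,3])
        for u,v in [(340,268),(289,232),(289,240),(422,263),(235,240),(340,300),(294,153),(271,313),(340,322)]: print(u,v,W[v,u].round(3))
        rep('pod',(z>.04)&(z<.05)&(S<110)&(V<110)&(x<.75),100)
        rep('shaft',(z>.055)&(z<.08)&(abs(x-W[232,289,0])<.03)&(abs(y-W[232,289,1])<.03),3)
        rep('knobtop',(z>.025)&(z<.045)&(abs(x-W[268,340,0])<.04)&(abs(y-W[268,340,1])<.04),3)
        rep('tray',(V>170)&(S<50)&(z<.02)&(x>.4)&(y>.05)&(x<.75),200)
E
```

```text
top orange [219. 218.] 182 lo [0.536 0.106 0.016] hi [0.587 0.137 0.044] rect [562. 122.] [51. 18.] 19.5
top orange [247. 221.] 171 lo [0.53  0.047 0.016] hi [0.581 0.077 0.044] rect [556.  62.] [52. 16.] 22.0
top blue [422. 262.] 4609 lo [ 0.393 -0.401 -0.006] hi [ 0.537 -0.222  0.057] rect [ 465. -311.] [165. 127.] 81.8
top blue [279. 358.] 234 lo [ 0.247 -0.051 -0.004] hi [0.281 0.033 0.016] rect [264. -10.] [13. 86.] 17.0
top blue [384. 390.] 914 lo [ 0.155 -0.279 -0.007] hi [ 0.244 -0.196  0.015] rect [ 197. -233.] [78. 88.] 32.1
521.422620193001 [ 0.32282093 -0.09668957  1.13953942]
340 268 [ 0.452 -0.139  0.038]
289 232 [ 0.528 -0.031  0.05 ]
289 240 [ 0.512 -0.031  0.044]
422 263 [ 0.467 -0.32   0.007]
235 240 [0.518 0.091 0.007]
340 300 [ 0.386 -0.14   0.017]
294 153 [ 0.689 -0.042  0.09 ]
271 313 [0.359 0.008 0.008]
340 322 [ 0.34  -0.14   0.017]
top pod [236. 187.] 143 lo [0.623 0.032 0.04 ] hi [0.644 0.143 0.05 ] rect [630.  87.] [ 14. 112.] 7.2
top pod [289. 230.] 1023 lo [ 0.492 -0.071  0.04 ] hi [0.591 0.009 0.05 ] rect [542. -31.] [98. 77.] 3.3
top shaft [288. 230.] 23 lo [ 0.524 -0.036  0.056] hi [ 0.533 -0.025  0.072] rect [530. -30.] [ 7. 11.] 34.7
top knobtop [339. 268.] 270 lo [ 0.436 -0.157  0.027] hi [ 0.472 -0.118  0.04 ] rect [ 454. -137.] [38. 37.] 88.9
top tray [229. 229.] 1999 lo [ 0.483  0.05  -0.006] hi [0.61  0.161 0.02 ] rect [546. 105.] [126. 111.] 0.9
scene orange [217. 300.] 1183 lo [0.526 0.025 0.006] hi [0.607 0.144 0.04 ] rect [563.  90.] [115.  76.] 74.5
scene blue [405. 210.] 4477 lo [ 0.39  -0.403 -0.001] hi [ 0.541 -0.216  0.052] rect [ 464. -310.] [173. 132.] 81.5
scene blue [528. 287.] 1068 lo [ 0.157 -0.293 -0.002] hi [ 0.245 -0.196  0.013] rect [ 198. -239.] [80. 96.] 33.3
scene blue [426. 359.] 489 lo [ 0.237 -0.059 -0.002] hi [0.283 0.068 0.012] rect [260.   4.] [ 11. 133.] 17.1
```

>>> move_arm(
  motion=[
    [-50,-36,0,0,0,-8,0.2],
    [-100,-72,0,0,0,-16,0.3],
    [-150,-108,0,0,0,-24,0.4],
    [-200,-144,0,0,0,-32,0.4],
    [-250,-180,0,0,0,-40,0.4],
  ],
)

```text
clock: 0.72
tool_pos: [0.3853, 0.334, 0.2385]
eef_rot: [-0.18, 0.984, -0.0, -0.0]
contact_force: [0.6, 0.5, -0.8]
opening: 0.598
finger_force: 0.0
```

```bash
python3 - <<'E'
from h import *
st=r.get_state();print(st['clock'],st['tool_pos'],R.from_quat(st['eef_rot']).as_matrix().round(3),st['opening'],st['q'])
print(go([.52,.09,.24]))
E
```

```text
0.725 [0.38525105 0.33398975 0.23852427] [[-0.935 -0.354 -0.   ]
 [-0.354  0.935 -0.   ]
 [ 0.    -0.    -1.   ]] 0.5980585078601808 [-0.52624143  0.56434141 -0.43947079  1.90053245  0.34038457  0.75051708
  0.77503562]
[ -39.6 -275.9   -1.4]
```

>>> move_arm(
  motion=[
    [-8,-55,0,0,0,0,0.4],
    [-16,-110,0,0,0,0,0.4],
    [-24,-165,0,0,0,0,0.4],
    [-32,-220,0,0,0,0,0.4],
    [-40,-276,0,0,0,0,0.4],
  ],
)

```text
clock: 1.35
tool_pos: [0.5189, 0.0896, 0.2385]
eef_rot: [-0.178, 0.984, 0.0, -0.0]
contact_force: [0.6, 0.2, -0.0]
opening: 0.603
finger_force: 0.0
```

```bash
python3 - <<'E'
from h import *
s=snap('wrist','w1');np.savez('w1.npz',**s)
st=r.get_state();print(st['clock'],st['tool_pos'],np.linalg.inv(s['world_to_cam']).round(3))
W=cloud(s);hsv=cv2.cvtColor(s['frame'],cv2.COLOR_RGB2HSV).astype(int)
H,S,V=hsv[...,0],hsv[...,1],hsv[...,2];z=W[...,2]
m=(H<16)&(H>5)&(S>150)&(V>80)&(z<.05)&(z>.031)
k,l,stt,c=cv2.connectedComponentsWithStats(cv2.dilate(m.astype(np.uint8),np.ones((25,25))))
for i in range(1,k):
    p=W[(l==i)&m]
    if len(p)<50: continue
    print(c[i],len(p),np.median(p[:,2]).round(4),cv2.minAreaRect((p[:,:2]*1000).astype(np.float32)))
E
```

```text
1.4 [0.5227404  0.07946266 0.23787364] [[-0.35   0.905  0.241  0.457]
 [ 0.937  0.338  0.089  0.066]
 [-0.001  0.256 -0.967  0.385]
 [ 0.     0.     0.     1.   ]]
[277.91565429 242.99687608] 145 0.0392 ((555.29248046875, 61.907325744628906), (51.6354866027832, 18.648658752441406), 19.836868286132812)
```

View pics/w1.png

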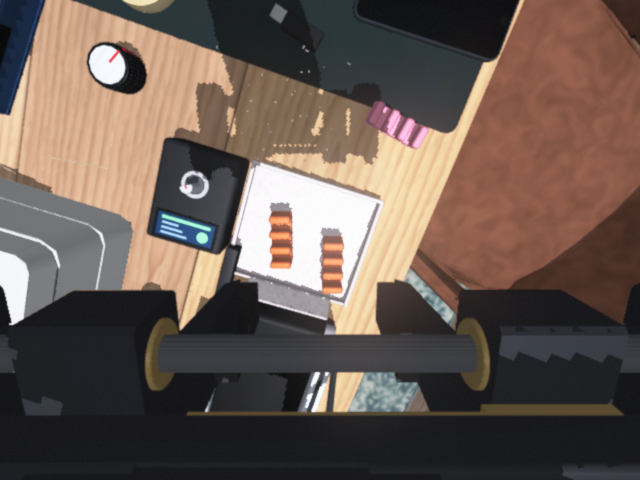

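Wrist view: the combs are at (281,240) and (332,263), the knob's red pointer at (115,58) and the shaft at (195,185). Comb b measures (0.555, 0.062) with 20° yaw, which matches the top view. I'll take comb a first.

```bash
python3 - <<'E'
from h import *
print(go([.561,.122,.08]),go([.561,.122,.020]))
E
```

```text
[-50.5  28.2 157.6] [-50.6  28.7 217.6]
```

>>> move_arm(
  motion=[
    [-25,14,40,0,0,0,0.5],
    [-50.5,28.5,80,0,0,0,0.5],
    [-50.5,28.5,130,0,0,0,0.5],
    [-50.5,28.5,157,0,0,0,0.5],
    [-50.5,28.5,157,0,0,0,0.5],
  ],
)

```text
clock: 2.02
tool_pos: [0.5539, 0.1353, 0.0797]
eef_rot: [-0.178, 0.984, -0.0, -0.002]
contact_force: [0.7, -0.7, 1.3]
opening: 0.498
finger_force: 0.0
```

```bash
python3 - <<'E'
from h import *
s=snap('wrist','w2');np.savez('w2.npz',**s)
print(go([.561,.122,.020]),r.get_state()['opening'])
E
```

```text
[ -0.8 -14.9  61.2] 0.5000607384486401
```

View pics/w2.png

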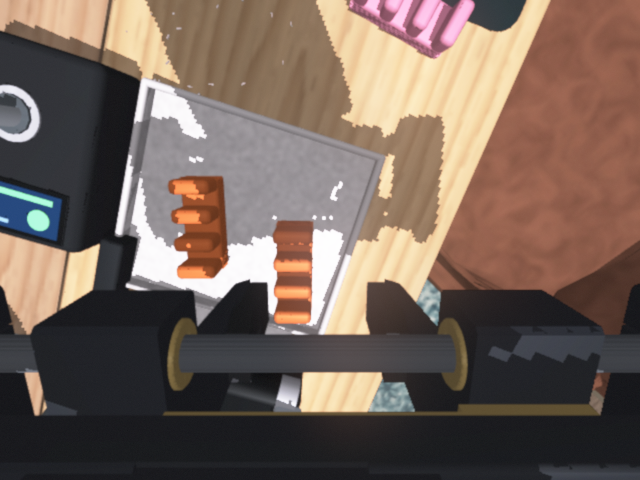

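Comb a is at (294,272), left of the finger midline by about 15 mm. That agrees with the calculated shift.

>>> move_arm(
  motion=[
    [-1,-15,0,0,0,0,0.5],
    [-1,-15,0,0,0,0,0.5],
    [-1,-15,0,0,0,0,0.5],
  ],
)

```text
clock: 2.45
tool_pos: [0.5625, 0.1217, 0.0826]
eef_rot: [-0.177, 0.984, 0.0, 0.001]
contact_force: [-0.0, -0.4, -0.9]
opening: 0.504
finger_force: 0.0
```

```bash
python3 - <<'E'
from h import *
st=r.get_state();print(go([.561,.122,.020]),st['tool_pos'],np.abs(st['qd']).max())
s=snap('wrist');W=cloud(s);hsv=cv2.cvtColor(s['frame'],cv2.COLOR_RGB2HSV).astype(int)
H,S,V=hsv[...,0],hsv[...,1],hsv[...,2];z=W[...,2]
m=((H<16)&(H>3)&(S>150)&(V>80)&(z<.05)&(z>.03)&(W[...,0]<.62)).astype(np.uint8)
k,l,stt,c=cv2.connectedComponentsWithStats(cv2.dilate(m,np.ones((15,15))))
for i in range(1,k):
    p=W[(l==i)&(m>0)]
    if len(p)<80: continue
    print(c[i],len(p),np.median(p[:,2]).round(4),cv2.minAreaRect((p[:,:2]*1000).astype(np.float32)))
print(go([.561,.122,.020]))
E
```

```text
[ 1.4  0.9 62.6] [0.56251238 0.12165164 0.08259395] 0.012065243497666328
[223.36168084 219.93613473] 2355 0.0392 ((555.536376953125, 62.31084442138672), (54.24625778198242, 20.914772033691406), 20.278621673583984)
[316.58210526 299.02789474] 122 0.0391 ((578.4606323242188, 128.06240844726562), (21.76142692565918, 19.589664459228516), 19.359800338745117)
[ 1.3  0.4 62.4]
```

>>> move_arm(
  motion=[
    [1,0.5,30,0,0,0,0.5],
    [1,0.5,62,0,0,0,0.5],
    [1,0.5,62,0,0,0,0.5],
    [1,0.5,62,0,0,0,0.85],
    [1,0.5,62,0,0,0,0.85],
  ],
  newtons=15,
)

```text
clock: 3.12
tool_pos: [0.5617, 0.1225, 0.021]
eef_rot: [-0.178, 0.984, 0.0, 0.001]
contact_force: [0.0, -0.1, 0.3]
opening: 0.294
finger_force: 0.0
```

>>> move_arm(
  motion=[
    [0,0,0,0,0,0,0.85],
    [0,0,0,0,0,0,0.85],
    [0,0,0,0,0,0,0.85],
  ],
)

```text
clock: 3.5
tool_pos: [0.5616, 0.1224, 0.0209]
eef_rot: [-0.178, 0.984, 0.0, 0.001]
contact_force: [-0.6, 0.2, 6.1]
opening: 0.249
finger_force: 15.0
```

>>> move_arm(
  motion=[
    [0,0,-45,0,0,0,0.85],
    [0,0,-90,0,0,0,0.85],
    [0,0,-130,0,0,0,0.85],
    [28,-42,-130,0,0,0,0.85],
    [57,-86,-130,0,0,0,0.85],
  ],
)

```text
clock: 4.12
tool_pos: [0.5376, 0.0209, 0.1507]
eef_rot: [-0.179, 0.984, -0.0, 0.001]
contact_force: [0.5, -0.5, -0.9]
opening: 0.248
finger_force: 15.0
```

>>> move_arm(
  motion=[
    [28,-43,0,0,0,7,0.85],
    [57,-86,0,0,0,14,0.85],
    [85,-130,0,0,0,21,0.85],
    [114,-173,0,0,0,28.5,0.85],
    [142,-216,0,0,0,28.5,0.85],
  ],
)

```text
clock: 4.75
tool_pos: [0.4794, -0.2321, 0.15]
eef_rot: [0.07, 0.998, -0.0, 0.0]
contact_force: [0.2, 0.1, -1.4]
opening: 0.25
finger_force: 15.0
```

```bash
python3 - <<'E'
from h import *
s=snap('wrist','w3');np.savez('w3.npz',**s)
st=r.get_state();print(st['clock'],st['tool_pos'],st['opening'],st['finger_force'],R.from_quat(st['eef_rot']).as_matrix()[:2,:2].round(3))
print(go([.469,-.281,.03]))
W=cloud(s);hsv=cv2.cvtColor(s['frame'],cv2.COLOR_RGB2HSV).astype(int)
H,S,V=hsv[...,0],hsv[...,1],hsv[...,2];z=W[...,2];x,y=W[...,0],W[...,1]
m=(H>100)&(H<120)&(S>120)&(z<.06)&(z>.043)
p=W[m];print(len(p),p.min(0),p.max(0),cv2.minAreaRect((p[:,:2]*1000).astype(np.float32)))
E
```

```text
4.8 [ 0.4758826  -0.24173183  0.14958847] 0.24946752425510174 14.997639159482787 [[-0.989  0.151]
 [ 0.151  0.989]]
[  0.6 -38.9 119.9]
6934 [ 0.38914391 -0.40620712  0.04301946] [ 0.58482588 -0.00313023  0.05343383] ((486.24273681640625, -196.4400634765625), (412.197021484375, 133.26107788085938), 79.35710144042969)
```

View pics/w3.png

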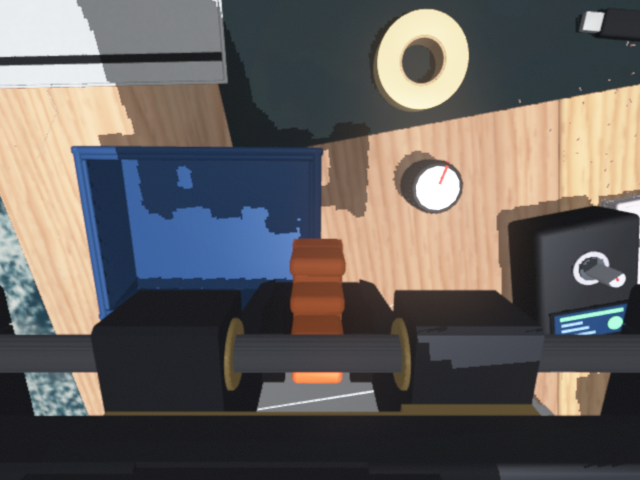

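The tote is at (200,225) in view and aligned with the tool axes. The comb is held at (318,300). I'll let the arm settle and move over the tote.

>>> move_arm(
  motion=[
    [0,0,0,0,0,0,0.85],
    [0,-40,0,0,0,0,0.85],
    [0,-40,0,0,0,0,0.85],
    [0,-40,0,0,0,0,0.85],
    [0,-40,0,0,0,0,0.85],
  ],
)

```text
clock: 5.42
tool_pos: [0.4751, -0.268, 0.1498]
eef_rot: [0.068, 0.998, 0.001, 0.0]
contact_force: [-0.1, 0.3, -0.5]
opening: 0.251
finger_force: 15.0
```

```bash
python3 - <<'E'
from h import *
print(go([.469,-.281,.03]))
E
```

```text
[  4.3 -13.9 119.8]
```

>>> move_arm(
  motion=[
    [4,-14,40,0,0,0,0.85],
    [4,-14,90,0,0,0,0.85],
    [4,-14,120,0,0,0,0.85],
    [4,-14,120,0,0,0,0.85],
    [4,-14,120,0,0,0,0.7],
  ],
)

```text
clock: 6.05
tool_pos: [0.4695, -0.2829, 0.0307]
eef_rot: [0.069, 0.998, -0.0, 0.001]
contact_force: [0.1, -0.5, -0.1]
opening: 0.297
finger_force: 0.0
```

>>> move_arm(
  motion=[
    [0,0,0,0,0,0,0.65],
    [0,0,0,0,0,0,0.65],
    [0,0,-40,0,0,0,0.65],
    [0,0,-90,0,0,0,0.6],
    [0,0,-120,0,0,0,0.5],
  ],
)

```text
clock: 6.68
tool_pos: [0.4692, -0.2838, 0.1525]
eef_rot: [0.07, 0.998, -0.001, 0.002]
contact_force: [0.4, -0.2, -0.3]
opening: 0.483
finger_force: 0.0
```

```bash
python3 - <<'E'
from h import *
st=r.get_state();Rt=R.from_quat(st['eef_rot'])
yaw=20.2
print(st['tool_pos'],go([.5553,.062,.15]),st['opening'])
E
```

```text
[ 0.46918457 -0.2838061   0.15250517] [-36.9 354.5   2.3] 0.48297224921683324
```

>>> move_arm(
  motion=[
    [-5,50,0,0,0,0,0.5],
    [-10,100,0,0,0,-7,0.5],
    [-15,150,0,0,0,-14,0.5],
    [-20,200,0,0,0,-21,0.5],
    [-26,250,0,0,0,-28,0.5],
  ],
)

```text
clock: 7.3
tool_pos: [0.5295, -0.0381, 0.1504]
eef_rot: [-0.175, 0.985, -0.0, 0.0]
contact_force: [0.4, 0.2, -0.1]
opening: 0.496
finger_force: 0.0
```

>>> move_arm(
  motion=[
    [-2,0,0,0,0,0,0.5],
    [-2,0,0,0,0,0,0.5],
  ],
)

```text
clock: 7.55
tool_pos: [0.5309, -0.0396, 0.15]
eef_rot: [-0.173, 0.985, -0.001, -0.0]
contact_force: [-0.5, -0.4, -0.1]
opening: 0.503
finger_force: 0.0
```

```bash
python3 - <<'E'
from h import *
st=r.get_state();Rt=R.from_quat(st['eef_rot'])
print(st['tool_pos'],Rt.as_matrix()[:2,:2].round(3),go([.5553,.0622,.08]),st['opening'])
E
```

```text
[ 0.53088114 -0.03961356  0.14995231] [[-0.94  -0.341]
 [-0.341  0.94 ]] [-57.7  87.5  69.8] 0.5032561399919013
```

>>> move_arm(
  motion=[
    [-29,44,0,0,0,0,0.5],
    [-57.5,87.5,10,0,0,0,0.5],
    [-57.5,87.5,60,0,0,0,0.5],
    [-57.5,87.5,90,0,0,0,0.5],
    [-57.5,87.5,90,0,0,0,0.5],
  ],
)

```text
clock: 8.18
tool_pos: [0.5535, 0.0606, 0.058]
eef_rot: [-0.172, 0.985, -0.001, -0.002]
contact_force: [-0.1, -0.5, 0.8]
opening: 0.498
finger_force: 0.0
```

```bash
python3 - <<'E'
from h import *
st=r.get_state()
print(st['tool_pos'],go([.5553,.0622,.020]))
E
```

```text
[0.55350292 0.06056739 0.05803978] [-2.4  1.  38. ]
```

>>> move_arm(
  motion=[
    [-1,0,20,0,0,0,0.5],
    [-1,0,39,0,0,0,0.5],
    [-1,0,39,0,0,0,0.85],
    [-1,0,39,0,0,0,0.85],
    [-1,0,39,0,0,0,0.85],
  ],
)

```text
clock: 8.8
tool_pos: [0.557, 0.0631, 0.0221]
eef_rot: [-0.173, 0.985, -0.0, 0.001]
contact_force: [-0.3, -1.0, 4.4]
opening: 0.245
finger_force: 15.0
```

>>> move_arm(
  motion=[
    [0,0,0,0,0,0,0.85],
    [0,0,0,0,0,0,0.85],
    [0,0,-45,0,0,0,0.85],
    [0,0,-90,0,0,0,0.85],
    [0,0,-130,0,0,0,0.85],
  ],
)

```text
clock: 9.43
tool_pos: [0.5561, 0.0635, 0.1527]
eef_rot: [-0.173, 0.985, 0.0, 0.0]
contact_force: [0.6, 0.5, -0.2]
opening: 0.242
finger_force: 15.0
```

```bash
python3 - <<'E'
from h import *
st=r.get_state()
print(st['tool_pos'],st['opening'],st['finger_force'],go([.461,-.341,.15]))
E
```

```text
[0.55612102 0.06347024 0.15269046] 0.242492867567892 15.000320747494698 [ 227.6 -347.6    2.5]
```

>>> move_arm(
  motion=[
    [32,-48,0,0,0,0,0.85],
    [64,-96,0,0,0,7,0.85],
    [96,-146,0,0,0,14,0.85],
    [128,-195,0,0,0,21,0.85],
    [160,-244,0,0,0,28,0.85],
  ],
)

```text
clock: 10.05
tool_pos: [0.4886, -0.2223, 0.1512]
eef_rot: [0.072, 0.997, -0.0, 0.0]
contact_force: [1.9, 0.2, -0.5]
opening: 0.248
finger_force: 15.0
```

>>> move_arm(
  motion=[
    [0,0,0,0,0,0,0.85],
    [0,0,0,0,0,0,0.85],
  ],
)

```text
clock: 10.3
tool_pos: [0.4893, -0.2199, 0.151]
eef_rot: [0.07, 0.998, 0.0, 0.0]
contact_force: [0.6, 0.4, -0.7]
opening: 0.245
finger_force: 15.0
```

```bash
python3 - <<'E'
from h import *
st=r.get_state()
print(st['tool_pos'],go([.461,-.341,.032]),R.from_quat(st['eef_rot']).as_matrix()[:2,:2].round(3))
E
```

```text
[ 0.48927795 -0.21987036  0.15101733] [  11.2 -124.   118.9] [[-0.99   0.139]
 [ 0.139  0.99 ]]
```

>>> move_arm(
  motion=[
    [4,-42,0,0,0,0,0.85],
    [8,-84,0,0,0,0,0.85],
    [11,-124,0,0,0,0,0.85],
    [11,-124,20,0,0,0,0.85],
    [11,-124,60,0,0,0,0.85],
  ],
)

```text
clock: 10.92
tool_pos: [0.4635, -0.3409, 0.0915]
eef_rot: [0.069, 0.998, -0.0, 0.002]
contact_force: [-0.2, -0.8, -0.4]
opening: 0.251
finger_force: 15.0
```

```bash
python3 - <<'E'
from h import *
s=snap('top','t1')
cv2.imwrite('pics/t1c.png',cv2.resize(s['frame'][200:330,260:490,::-1],None,fx=3,fy=3,interpolation=cv2.INTER_CUBIC))
st=r.get_state()
print(st['tool_pos'],go([.461,-.341,.032]))
E
```

```text
[ 0.4602198  -0.33845758  0.08617785] [-1.3 -2.6 54.2]
```

View pics/t1c.png

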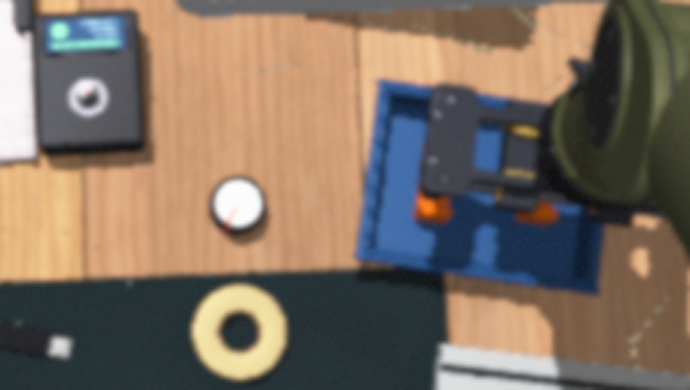

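Comb a lies in the tote at (432,205) in the crop, and comb b hangs clear of it at (537,212). I'll lower and release it.

>>> move_arm(
  motion=[
    [0,0,30,0,0,0,0.85],
    [0,0,58,0,0,0,0.85],
    [0,0,58,0,0,0,0.85],
    [0,0,58,0,0,0,0.65],
    [0,0,58,0,0,0,0.65],
  ],
)

```text
clock: 11.6
tool_pos: [0.4619, -0.3418, 0.0341]
eef_rot: [0.07, 0.998, -0.0, 0.001]
contact_force: [-0.5, -0.7, 0.1]
opening: 0.349
finger_force: 0.0
```

>>> move_arm(
  motion=[
    [0,0,0,0,0,0,0.65],
    [0,0,-45,0,0,0,0.6],
    [0,0,-90,0,0,0,0.4],
    [0,30,-120,0,0,0,0.2],
    [0,90,-130,0,0,0,0.2],
  ],
)

```text
clock: 12.22
tool_pos: [0.4743, -0.255, 0.165]
eef_rot: [0.073, 0.997, -0.002, 0.002]
contact_force: [1.2, 0.9, 0.5]
opening: 0.718
finger_force: 0.0
```

>>> move_arm(
  motion=[
    [0,50,0,0,0,0,0.2],
    [0,50,0,0,0,0,0.2],
    [0,50,0,0,0,0,0.2],
  ],
)

```text
clock: 12.6
tool_pos: [0.4803, -0.2039, 0.163]
eef_rot: [0.07, 0.998, -0.001, 0.0]
contact_force: [0.3, -0.1, 0.2]
opening: 0.803
finger_force: 0.0
```

```bash
cat > m.py <<'E'
from h import *
s=snap('wrist','w4');np.savez('w4.npz',**s)
W=cloud(s);f=s['frame'];hsv=cv2.cvtColor(f,cv2.COLOR_RGB2HSV).astype(int)
st=r.get_state();print(st['tool_pos'],R.from_quat(st['eef_rot']).as_matrix()[:2,:2].round(3))
H,S,V=hsv[...,0],hsv[...,1],hsv[...,2];x,y,z=W[...,0],W[...,1],W[...,2]
def rep(n,m):
    p=W[m];
    if len(p)<5: print(n,len(p));return
    print(n,len(p),'med',np.median(p,0).round(4),'circ',np.round(cv2.minEnclosingCircle((p[:,:2]*1000).astype(np.float32)),1) if 0 else np.round(cv2.minAreaRect((p[:,:2]*1000).astype(np.float32))[0],1),np.round(cv2.minAreaRect((p[:,:2]*1000).astype(np.float32))[1],1),'pix',np.argwhere(m).mean(0)[::-1].round(1))
near=lambda X,Y,d:(np.hypot(x-X,y-Y)<d)
rep('knobtop',near(.454,-.137,.04)&(z>.029)&(z<.042))
rep('knobwhite',near(.454,-.137,.04)&(z>.029)&(z<.042)&(V>150)&(S<60))
red=((H<8)|(H>172))&(S>110)&(V>100)
rep('knobred',near(.454,-.137,.03)&(z>.03)&red)
rep('shaft',near(.529,-.031,.02)&(z>.064)&(z<.076))
rep('shaftred',near(.529,-.031,.02)&(z>.05)&red)
rep('pod',near(.54,-.031,.09)&(z>.041)&(z<.049))
# pixel-based ray at given height
E
python3 m.py; python3 - <<'E'
import numpy as np,cv2
f=np.load('w4.npz')['frame'];cv2.imwrite('pics/w4b.png',f[:,:,::-1])
E
```

```text
[ 0.48004323 -0.20467998  0.1627795 ] [[-0.99   0.142]
 [ 0.142  0.99 ]]
knobtop 2005 med [ 0.453  -0.1405  0.035 ] circ [ 453.7 -140.3] [39.2 39.3] pix [394.  189.5]
knobwhite 1358 med [ 0.4537 -0.1396  0.0351] circ [ 453.9 -139. ] [31.6 32.8] pix [395.7 190.2]
knobred 18 med [ 0.4413 -0.1333  0.0353] circ [ 442.6 -133.5] [ 1.9 14.9] pix [401.9 173.8]
shaft 229 med [ 0.5283 -0.0333  0.0701] circ [529.8 -32.4] [ 8.5 11.7] pix [560.  277.2]
shaftred 3
pod 6183 med [ 0.5168 -0.0364  0.0457] circ [527.9 -33.7] [71.2 77.2] pix [538.4 254.6]
```

View pics/w4.png

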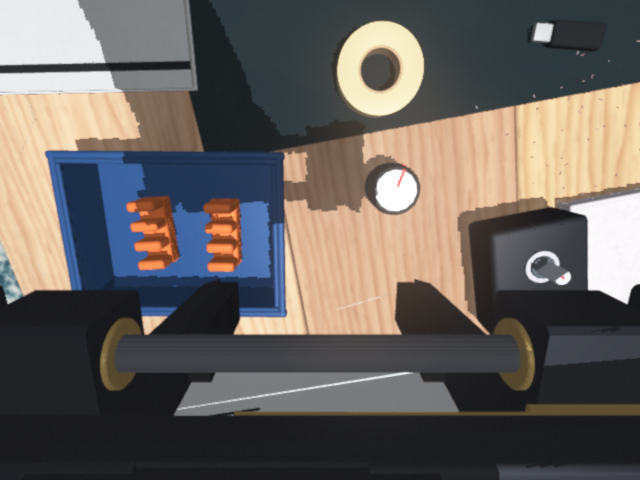

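Both combs lie in the tote, at (155,232) and (224,235), and are let go. The knob is at (397,188) with its pointer up and to the right, and the shaft face is at (563,279). Next I need the exact angles.

```bash
cat > ang.py <<'E'
from h import *
def ray(s,u,v,z):
    Ki=np.linalg.inv(s['intrinsics']);T=np.linalg.inv(s['world_to_cam'])
    d=(Ki@np.array([u,v,np.ones_like(u)]).astype(float)).T@T[:3,:3].T
    return (T[:3,3]+d*((z-T[2,3])/d[:,2])[:,None])[:,:2]*1000
def knob(s,c,z=.034):
    W=cloud(s);f=s['frame'].astype(int)
    near=(np.hypot(W[...,0]-c[0],W[...,1]-c[1])<.03)&(abs(W[...,2]-z)<.008)
    w=near&(f.min(-1)>140);red=near&(f[...,0]-f[...,1]>40)&(f[...,0]>120)
    v,u=np.nonzero(w|red);P=ray(s,u,v,z).astype(np.float32);(cx,cy),rad=cv2.minEnclosingCircle(P)
    v,u=np.nonzero(red);wt=(f[...,0]-f[...,1])[red];Q=ray(s,u,v,z)-[cx,cy];Q2=Q[np.hypot(*Q.T)<rad]
    wt=wt[np.hypot(*Q.T)<rad]
    l=cv2.fitLine(Q2.astype(np.float32),cv2.DIST_L2,0,.01,.01).ravel()
    mm=np.average(Q2,axis=0,weights=wt);print('knob top c',cx,cy,'r',rad,'red mean',mm,'dir',np.degrees(np.arctan2(mm[1],mm[0])),'line',np.degrees(np.arctan2(l[1],l[0])),len(Q2))
E
python3 - <<'E'
from ang import *
s=dict(np.load('w4.npz'));knob(s,(.4537,-.1395))
f=s['frame'];a=cv2.resize(f[155:225,360:430],(390,390),interpolation=cv2.INTER_NEAREST);b=cv2.resize(f[245:300,525:580],(390,390),interpolation=cv2.INTER_NEAREST)
cv2.imwrite('pics/ks.png',np.hstack([a,b])[:,:,::-1])
W=cloud(s);m=(np.hypot(W[...,0]-.529,W[...,1]+.032)<.012)&(abs(W[...,2]-.07)<.002)
v,u=np.nonzero(m);P=ray(s,u,v,.07);print(len(P),cv2.minAreaRect(P.astype(np.float32)),P.mean(0))
p=W[(abs(W[...,2]-.045)<.003)&(np.hypot(W[...,0]-.54,W[...,1]+.031)<.09)];print(cv2.minAreaRect((p[:,:2]*1000).astype(np.float32)))
E
```

```text
knob top c 452.150146484375 -141.9419403076172 r 19.764705657958984 red mean [-8.74258523  7.94202092] dir 137.74707136326816 line -24.793709 58
152 ((529.6620483398438, -32.64681625366211), (8.75704288482666, 12.008552551269531), 27.6387882232666) [529.09776088 -32.6238891 ]
((525.1359252929688, -34.24692153930664), (66.13348388671875, 77.64533996582031), 4.574090480804443)
```

View pics/ks.png

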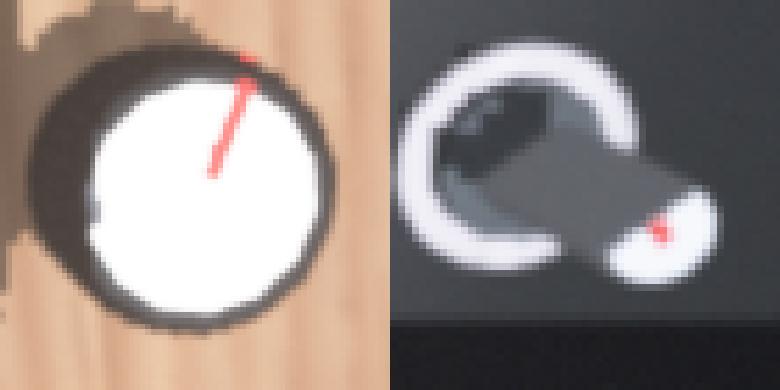

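The crop shows the knob pointer along world 155°, so the knob's x is at -25°. The shaft's flat faces 207°, so its x is at +28°. The turn needed is therefore about +52° in the world frame.

```bash
python3 - <<'E'
from ang import *
s=dict(np.load('w4.npz'));f=s['frame'].astype(int)
W=cloud(s);m=(f.min(-1)>200)&(np.hypot(W[...,0]-.4537,W[...,1]+.1395)<.018)
k,l,st,c=cv2.connectedComponentsWithStats(m.astype(np.uint8));i=1+st[1:,4].argmax()
v,u=np.nonzero(l==i);P=ray(s,u,v,.034).astype(np.float32);print(cv2.fitEllipse(cv2.convexHull(P)),cv2.minEnclosingCircle(P))
# ring around shaft foot at z=.045
m=(f.min(-1)>165)&(np.hypot(W[...,0]-.528,W[...,1]+.033)<.025)&(abs(W[...,2]-.045)<.006)
v,u=np.nonzero(m);P=ray(s,u,v,.045).astype(np.float32);print(len(P),cv2.fitEllipse(cv2.convexHull(P)),cv2.minEnclosingCircle(P))
st=r.get_state();print(st['q'],go([.4535,-.1395,.06]),st['clock'])
E
```

```text
((453.88128662109375, -139.1685791015625), (31.69491958618164, 32.00983810424805), 175.22108459472656) ((453.8492736816406, -139.21243286132812), 16.21179962158203)
337 ((529.9508666992188, -27.9710636138916), (26.198476791381836, 35.344642639160156), 158.7637481689453) ((530.127197265625, -26.762582778930664), 18.01644515991211)
[ 0.53436946  0.68653964 -0.35962462  1.94454813  0.41912866  0.5835041
  1.32420298] [ 35.5  60.9 102.7] 12.65
```

>>> move_arm(
  motion=[
    [18,30,30,0,0,0,0.2],
    [35.5,61,70,0,0,0,0.2],
    [35.5,61,103,0,0,0,0.2],
    [35.5,61,103,0,0,0,0.2],
    [35.5,61,103,0,0,0,0.2],
  ],
)

```text
clock: 13.28
tool_pos: [0.4543, -0.1393, 0.0603]
eef_rot: [0.071, 0.997, -0.0, 0.001]
contact_force: [0.4, -0.6, -0.2]
opening: 0.799
finger_force: 0.0
```

```bash
python3 - <<'E'
from ang import *
print(go([.4539,-.1392,.010]));s=snap('wrist','w5');f=s['frame'].astype(int)
W=cloud(s);m=(f.min(-1)>200)&(np.hypot(W[...,0]-.4539,W[...,1]+.1392)<.02)&(abs(W[...,2]-.034)<.008)
k,l,st,c=cv2.connectedComponentsWithStats(m.astype(np.uint8));i=1+st[1:,4].argmax()
v,u=np.nonzero(l==i);P=ray(s,u,v,.034).astype(np.float32);print(c[i],len(P),cv2.minEnclosingCircle(P))
print(go([.4539,-.1392,.010]))
E
```

```text
[ 0.4  0.  50.3]
[318.60340314 296.43324607] 764 ((459.7962646484375, -140.0844268798828), 14.554835319519043)
[ 0.8 -0.1 50.7]
```

>>> move_arm(
  motion=[
    [0.5,0,25,0,0,0,0.2],
    [0.5,0,50,0,0,0,0.2],
    [0.5,0,50,0,0,0,0.4],
    [0.5,0,50,0,0,0,0.7],
    [0.5,0,50,0,0,0,0.7],
  ],
  newtons=30,
)

```text
clock: 13.95
tool_pos: [0.454, -0.1381, 0.0108]
eef_rot: [0.07, 0.998, 0.0, 0.001]
contact_force: [-0.6, -0.1, 0.1]
opening: 0.482
finger_force: 0.0
```

>>> move_arm(
  motion=[
    [0,0,0,0,0,0,0.7],
    [0,0,0,0,0,0,0.7],
    [0,0,0,0,0,0,0.7],
  ],
)

```text
clock: 14.32
tool_pos: [0.4539, -0.138, 0.0107]
eef_rot: [0.07, 0.998, -0.0, 0.001]
contact_force: [-0.5, -0.1, 6.5]
opening: 0.444
finger_force: 30.0
```

>>> move_arm(
  motion=[
    [0,0,-40,0,0,0,0.7],
    [0,0,-90,0,0,0,0.7],
    [0,0,-130,0,0,0,0.7],
    [-20,35,-130,0,0,-8,0.7],
    [-40,70,-130,0,0,-16,0.7],
  ],
)

```text
clock: 14.95
tool_pos: [0.5033, -0.0741, 0.1409]
eef_rot: [-0.071, 0.997, -0.0, 0.001]
contact_force: [0.2, 0.7, -1.3]
opening: 0.447
finger_force: 30.0
```

```bash
python3 - <<'E'
from ang import *
print(go([.563,0,.13]),r.get_state()['opening'])
E
```

```text
[-69.5  64.9  10.9] 0.44657450307497365
```

>>> move_arm(
  motion=[
    [-17,16,0,0,0,-9,0.7],
    [-35,32,4,0,0,-18,0.7],
    [-52,48,8,0,0,-27,0.7],
    [-69,65,11,0,0,-36,0.7],
    [-69,65,11,0,0,-36,0.7],
  ],
)

```text
clock: 15.58
tool_pos: [0.5624, 0.0017, 0.1288]
eef_rot: [-0.375, 0.927, 0.001, 0.001]
contact_force: [-0.1, -0.5, 0.1]
opening: 0.446
finger_force: 30.0
```

>>> move_arm(
  motion=[
    [0,0,0,0,0,0,0.7],
    [0,0,0,0,0,0,0.7],
  ],
)

```text
clock: 15.82
tool_pos: [0.5612, -0.0015, 0.1288]
eef_rot: [-0.373, 0.928, -0.001, -0.001]
contact_force: [-0.6, -0.8, 0.5]
opening: 0.444
finger_force: 30.0
```

```bash
python3 - <<'E'
from ang import *
s=snap('wrist','w6');np.savez('w6.npz',**s)
st=r.get_state();print(st['tool_pos'],R.from_quat(st['eef_rot']).as_matrix().round(3),st['q'])
W=cloud(s);m=(np.hypot(W[...,0]-.528,W[...,1]+.033)<.014)&(abs(W[...,2]-.07)<.004)
v,u=np.nonzero(m);P=ray(s,u,v,.07);print(len(P),cv2.minAreaRect(P.astype(np.float32)),P.mean(0),(u.mean(),v.mean()))
f=s['frame'].astype(int)
red=m&(f[...,0]-f[...,1]>40);v,u=np.nonzero(red);Q=ray(s,u,v,.07);print('red',len(Q),Q.mean(0))
E
```

```text
[ 0.56140668 -0.00129101  0.1288313 ] [[-0.721 -0.693 -0.001]
 [-0.693  0.721 -0.001]
 [ 0.001 -0.001 -1.   ]] [ 0.25151078  0.81725799 -0.57456288  1.84362781  0.67705806  0.68697425
  1.61418727]
219 ((529.8435668945312, -31.601343154907227), (7.480393409729004, 11.524503707885742), 31.4100284576416) [529.48080324 -31.85990343] (np.float64(317.8447488584475), np.float64(189.81278538812785))
red 10 [527.92489578 -32.42554564]
```

View pics/w6.png

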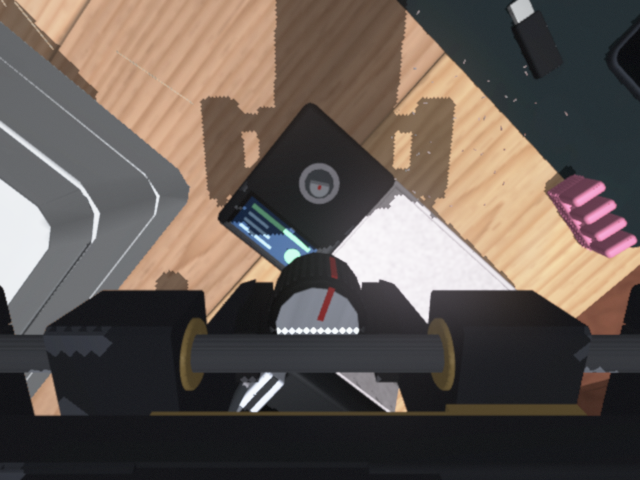

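The held knob shows its red line at (327,300), and the shaft lies clear below at (318,187). Now I measure the in-hand pointer angle and the knob centre relative to the TCP.

```bash
python3 - <<'E'
from ang import *
from scipy.optimize import least_squares
s=dict(np.load('w6.npz'));f=s['frame'].astype(int);tcp=np.array([561.4,-1.3]);z=.1288-.0107+.034
W=cloud(s);print('knob z',np.median(W[280:325,300:340,2][f[280:325,300:340].min(-1)>100]))
red=np.zeros((480,640),bool);red[286:322,310:345]=(f[...,0]-f[...,1]>60)[286:322,310:345]
v,u=np.nonzero(red);Q=ray(s,u,v,z);l=cv2.fitLine(Q.astype(np.float32),cv2.DIST_L2,0,.01,.01).ravel()
print(len(Q),'line',np.degrees(np.arctan2(l[1],l[0])),'through',l[2:]-tcp)
m=np.zeros((480,640),np.uint8);m[278:326,268:366]=((f.min(-1)>95)|red)[278:326,268:366]
k,lb,st,c=cv2.connectedComponentsWithStats(m);i=1+st[1:,4].argmax();print(st[i])
cs,_=cv2.findContours((lb==i).astype(np.uint8),cv2.RETR_EXTERNAL,cv2.CHAIN_APPROX_NONE);C=cs[0][:,0]
C=C[C[:,1]<322];P=ray(s,C[:,0],C[:,1],z)
R0=15.9
fit=least_squares(lambda p:np.hypot(*(P-p[:2]).T)-p[2],[*tcp,16],loss='soft_l1',f_scale=.3);print('free',fit.x[:2]-tcp,fit.x[2],np.abs(fit.fun).mean())
fit=least_squares(lambda p:np.hypot(*(P-p).T)-R0,tcp,loss='soft_l1',f_scale=.3);print('fix',fit.x-tcp)
d=fit.x-tcp;print('tool frame',np.array([[-.721,-.693],[-.693,.721]])@d)
E
```

```text
knob z nan
172 line 24.930916 through [-9.09793701 -4.61358948]
[ 276  288   82   38 2400]
free [-0.18189018 -0.47129161] 15.717388460196227 0.1737146421692099
fix [-0.01536561 -0.31331067]
tool frame [ 0.2282029  -0.21524863]
```

```bash
python3 - <<'E'
from ang import *
print(go([.528,-.0325,.088]))
E
```

```text
[45.7  0.7 40.9]
```

>>> move_arm(
  motion=[
    [23,0,0,0,0,-4,0.7],
    [45.5,0.5,10,0,0,-4,0.7],
    [45.5,0.5,41,0,0,-4,0.7],
    [45.5,0.5,41,0,0,-4,0.7],
    [45.5,0.5,41,0,0,-4,0.7],
  ],
)

```text
clock: 16.5
tool_pos: [0.5294, -0.031, 0.0885]
eef_rot: [-0.406, 0.914, -0.0, 0.001]
contact_force: [0.5, -0.2, -1.5]
opening: 0.445
finger_force: 30.0
```

>>> move_arm(
  motion=[
    [0,0,0,0,0,0,0.7],
    [0,0,0,0,0,0,0.7],
  ],
)

```text
clock: 16.75
tool_pos: [0.5294, -0.0311, 0.0884]
eef_rot: [-0.407, 0.914, -0.0, 0.001]
contact_force: [0.7, -0.8, -0.4]
opening: 0.445
finger_force: 30.0
```

```bash
python3 - <<'E'
from ang import *
st=r.get_state();print(st['tool_pos'],go([.528,-.0325,.088]),st['contact_force'],st['moment'],R.from_quat(st['eef_rot']).as_matrix().round(3))
E
```

```text
[ 0.52942792 -0.03111356  0.08837937] [2.  0.1 0.4] [ 0.65703764 -0.76458853 -0.43148129] [0.11735651 0.01212239 0.02736312] [[-0.669 -0.743  0.001]
 [-0.743  0.669  0.   ]
 [-0.001 -0.001 -1.   ]]
```

>>> move_arm(
  motion=[
    [2,0,0,0,0,0,0.7],
    [2,0,4,0,0,0,0.7],
    [2,0,8,0,0,0,0.7],
    [2,0,10,0,0,0,0.7],
    [2,0,10,0,0,0,0.7],
  ],
)

```text
clock: 17.38
tool_pos: [0.5275, -0.0325, 0.0775]
eef_rot: [-0.407, 0.914, 0.0, -0.0]
contact_force: [0.2, 1.4, -0.6]
opening: 0.446
finger_force: 30.0
```

```bash
python3 - <<'E'
from ang import *
st=r.get_state();print(st['tool_pos'],go([.528,-.0325,.07]),st['contact_force'],st['moment'])
E
```

```text
[ 0.52752279 -0.03254528  0.07747818] [-0.4 -0.3  7.5] [ 0.24859719  1.42468342 -0.62348784] [ 0.14226985 -0.00475363  0.04986881]
```

No vertical force with the underside 3 mm below the tip, so the shaft is entering the bore. I'll continue down.

>>> move_arm(
  motion=[
    [0,0,2,0,0,0,0.7],
    [0,0,4,0,0,0,0.7],
    [0,0,6,0,0,0,0.7],
    [0,0,6,0,0,0,0.7],
  ],
)

```text
clock: 17.88
tool_pos: [0.5277, -0.0324, 0.0716]
eef_rot: [-0.407, 0.914, 0.0, 0.0]
contact_force: [0.1, 1.0, -1.2]
opening: 0.446
finger_force: 30.0
```

>>> move_arm(
  motion=[
    [0,0,3,0,0,0,0.7],
    [0,0,5,0,0,0,0.7],
    [0,0,7,0,0,0,0.7],
    [0,0,7,0,0,0,0.7],
    [0,0,7,0,0,0,0.7],
  ],
)

```text
clock: 18.5
tool_pos: [0.5277, -0.0325, 0.0648]
eef_rot: [-0.407, 0.914, 0.0, 0.0]
contact_force: [1.3, 2.0, 0.8]
opening: 0.447
finger_force: 30.0
```

>>> move_arm(
  motion=[
    [0,0,2,0,0,0,0.7],
    [0,0,4,0,0,0,0.7],
    [0,0,5,0,0,0,0.7],
    [0,0,5,0,0,0,0.7],
  ],
)

```text
clock: 19.0
tool_pos: [0.5277, -0.0324, 0.0605]
eef_rot: [-0.407, 0.914, -0.0, 0.0]
contact_force: [-2.0, 2.7, 9.7]
opening: 0.448
finger_force: 30.0
```

Nearly 10 N at z = 0.0605, so the shaft is at its hard stop. I'll add a small margin and check.

>>> move_arm(
  motion=[
    [0,0,0.7,0,0,0,0.7],
    [0,0,0.7,0,0,0,0.7],
    [0,0,0.7,0,0,0,0.7],
    [0,0,0.7,0,0,0,0.7],
  ],
  newtons=40,
)

```text
clock: 19.5
tool_pos: [0.5278, -0.0324, 0.0604]
eef_rot: [-0.407, 0.914, -0.0, 0.001]
contact_force: [-3.6, 1.9, 15.4]
opening: 0.444
finger_force: 40.0
```

```bash
python3 - <<'E'
from ang import *
s=snap('wrist');W=cloud(s)
hsv=cv2.cvtColor(s['frame'],cv2.COLOR_RGB2HSV).astype(int)
m=(hsv[...,0]<16)&(hsv[...,0]>3)&(hsv[...,1]>150)&(hsv[...,2]>80)&(W[...,2]<.06)&(W[...,1]<-.2);print('tote orange',m.sum())
s=snap('top');W=cloud(s);f=s['frame'].astype(int);m=(f[...,0]>f[...,2]+90)&(f[...,0]>150)&(W[...,1]<-.25)&(W[...,0]>.38)&(W[...,0]<.55)&(W[...,2]<.06)&(W[...,2]>.01)
p=W[m];print(m.sum(),p.min(0),p.max(0))
st=r.get_state();print(st['clock'],st['tool_pos'],st['contact_force'],st['opening'],st['finger_force'])
E
```

```text
tote orange 0
253 [ 0.43458252 -0.35104666  0.01116844] [ 0.49015557 -0.32607207  0.04265831]
19.6 [ 0.52777499 -0.03237098  0.06037516] [-2.39694047  2.11316755 15.72122483] 0.44167958167828447 40.00093979891972
```

```bash
python3 -c "
from plant import finish_job
print(finish_job())"
```

```text
the job is handed in; nothing more can be done
None
```

I handed the job in with both combs let go in the tote and the knob held pressed on the shaft with its pointer over the flat, at 19.6 s of the 67 s allowed. The arm met the hard stop at about 15 N, and I never moved the bystanders. My last top view showed only one comb, but both were seen in the tote just after release; no verdict was returned.

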